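# Fetch the boxed-in transformer for the cooker housing

## Robot

A 6-joint arm with a two-finger parallel gripper is mounted at the origin on the work surface. World frame = base frame: x ahead of the robot, y to its left, z up, the work surface at z = 0. Lengths are in m, angles in rad, forces in N, time in s.
With the tool pointing down it reaches from about 0.3 to 0.875 m from the base axis. Payload 6.4 kg.
Tool frame: the origin (TCP) lies on the centre line of the jaws, within the pads' length; the fingertips stand 25 mm ahead of it and the grasp point (between the pads) lies 6 mm ahead of it (ctrl.tip_reach is the distance from the TCP to the fingertips, in m); z points along the fingers, y is the line along which they close (so a half turn about z gives the same grasp; the last joint's range is limited). The gripper opens to 85 mm and grips with 20 to 120 N. Pads are 22 mm wide; open, the fingers measure 114 mm over their backs; the gripper's body (76 mm by 85 mm) begins 54 mm behind the grasp point. The pads swing forward as they close: fully open they stand 13 mm farther back than shut.
Start: joints at [-0.206, 0.181, 1.607, -0, 1.354, -0.206], TCP at [0.575, 0, 0.256] pointing down, gripper open.
Joint ranges: [-2.99, 2.99], [-0.89, 2.07], [0.3, 2.58], [-1.14, 4.28], [0, 2.63], [-3.12, 3.12]. Speed limits (rad/s): [2.57, 2.57, 3.01, 3.14, 3.14, 3.14].

## Interface

Orientations are given as a unit quaternion [w, x, y, z].
In Python, from bench import ctrl gives the robot as it stands.
- The arm moves only by the tool servo_tool, never from a script. Its argument "motion" is a list that holds one entry, the list of rows, each a list of 5 numbers: the shift along the tool's x, y, z in cm, then the turn about the tool's z in degrees, then the closure, from -1 (fully open) to 1 (shut). In form: [[[dx, dy, dz, twist, claw], ...]]. A call has 1 to 5 rows; each row is the pose to reach, as a shift and turn from the pose commanded when the call began, along the tool's axes at that moment; what a row does not reach only later rows make up. A row lasts 1/10 s, in which the tool goes at most 50 mm and 8.59 degrees, less where a joint would pass 70% of its speed; a pose out of reach is approached as far as the arm can. A call with a gripper value outside its range is refused whole. The fingers move at their own pace and stop on an object; the grip force is fixed at half the most. Time passes only in rows, so rows that repeat a pose let the fingers close. It gives the time, the measured TCP pose, the force, the opening and the grip force at its end, in the units of the state.
- ctrl.get_obs(): the state, without advancing time (a new reading comes with each control period).
- ctrl.camera(name): name is "scene" or "side" or "wrist"; returns a dict with "pixels" (400x640x3 uint8, red, green, blue), "depth" (400x640 float32, m along the optical axis (not along the pixel's ray), 0 where there is no reading), "fx", "fy", "cx", "cy" (pixels), "R" (3x3) and "t" (3): a world point X has camera coordinates R X + t; the wrist camera has in their place "hand_eye" (4x4, takes a point from camera to tool coordinates, whose origin is the TCP and whose axes are the flange's). Camera axes: x right, y down, z forward; pixel columns grow to the right and rows downward; lengths in m; the calibration is good to about 2 mm. A picture is of the moment at which its call begins: read the wrist's pose just before it.
- ctrl.hand_in(): hands the job in; it is judged then, once.
The state is a dict: "time_s": time; "q": joint angles; "dq": joint speeds; "joint_efforts": joint torques, N m; "eef_pos": TCP position; "eef_rot": TCP orientation; "wrist_force": force on the tool from outside, world axes, zero at the start; "torque": the same for the moment, N m; "opening": opening from 0.0 (shut) to 1.0 (fully open); "grasp_force": force on a finger pad.
Only numpy, scipy, OpenCV 4.12 (cv2) and the standard library are available. Lean on these libraries where they do the work, as an engineer would, in place of code of your own. Each camera call takes 0.05 s, during which the arm holds its last target. There are 200 camera calls.

## Task

The transformer on the parts stand is boxed in by three containers. Move all three containers onto the black rubber mat, then put the transformer squarely and flat into the rimmed seat in the open cooker housing, and only then put each container back upright on the very place on the stand where it stood at the start. Do not tip any container over, and leave the two screw pots and the screwdriver alone.

Things in the scene. Friction and masses are not known exactly. Their poses are not given: they have to be found in the camera images.
- transformer: Small mains transformer, loose, 40 mm tall: a dark steel core block 24 mm (x) by 46 mm (y) with a copper coil through it that sticks out to 42 mm along x (28 mm wide along y, from 8 to 34 mm high). Grip it across the two core ends, along its y (46 mm wide). Origin: centre of its underside, z up. It looks the same after a half turn. About 0.2 to 0.45 kg.
- bottle: White plastic bottle, loose and closed: round, 52 mm diameter up to 78 mm high, then a shoulder to a 26 mm neck; 105 mm tall. Origin: centre of its underside, z up. About 0.2 to 0.35 kg.
- can: Steel can with a paper label, loose and closed: plain cylinder of 52 mm diameter, 95 mm tall. Origin: centre of its underside, z up. About 0.25 to 0.5 kg.
- canister: Grey plastic square canister, loose and closed: 46 by 46 mm, flat sides to 88 mm high, with a black round cap (28 mm diameter) to 100 mm. Origin: centre of its underside, x and y square to its sides, z up. About 0.2 to 0.4 kg.
- stand: Fixed grey plate on the bench, 150 mm (x, -95 to +55) by 200 mm (y), top 6 mm high, with a 70 mm wide stop plate at x = +31 to +34 mm, 51 mm high. The transformer starts near its x, y = 0; the containers stand on white discs (62 mm) near (-57, 0), (0, 61) and (0, -61) mm, which on which varies. Origin: on the bench, x roughly away from the robot, z up.
- mat: Fixed black rubber mat, 150 mm (x) by 230 mm (y), 3 mm thick, flat on the bench to one side of the stand: the side area. Origin: centre of its underside, x and y along its edges, z up. Three containers fit in a row along its y.
- chassis: Fixed open black cooker housing: tray 190 (x) by 200 mm (y), walls 40 mm high. Central seat: aluminium pad, top 6 mm above the bench, in a 4 mm thick rim 12 mm high, inside 58 (x) by 62 mm (y); takes the transformer with its x along the housing's x or y. Parts beyond 60 mm in x stay below 25 mm. Origin: on the bench under the seat's centre, axes along the walls, z up.
- pot_a: Cardboard pot of screws, 69 mm diameter, 62 mm tall, behind the stand on the left; not to be moved. Origin: centre of its underside.
- pot_b: Cardboard pot of screws, 69 mm diameter, 62 mm tall, behind the stand on the right; not to be moved. Origin: centre of its underside.
- screwdriver: Screwdriver with a yellow handle lying flat between robot and stand, under 40 mm high; not to be moved. Origin: underside, near its middle, x along it.

How it is judged:
By the outcome, as a careful person would: the job done as asked, in the order asked, and still so for the second after the job is handed in, with the robot touching nothing.
It also fails if it takes over 144 s, if anything falls off the work surface, if the arm or the gripper's body presses on something with over 40 N, if the wrist force passes 120 N, or if a joint passes its speed limit or range.

## Working session

There is one attempt and no reset: what is moved stays moved. The work goes in short steps, Python scripts to look and compute and a tool call to move; the robot and the scene stay as the last step left them, time stands still between calls to the robot, and variables do not carry over. Pictures are saved under pics/ and viewed, at most 14 in all, crops included, and the job is handed in when it is done.

Besides the shell and the picture viewer there is one more tool, called after ">>>" as name(argument=value, ...), one argument or row to a line, values as JSON. servo_tool: Moves the arm, as the interface text tells. Its arguments: {"type":"object","properties":{"motion":{"type":"array"}},"required":["motion"]}

```bash
ls; mkdir -p pics
cat > h.py <<'E'
import numpy as np, cv2
from bench import ctrl
def snap(n,f):
    c=ctrl.camera(n); cv2.imwrite('pics/'+f+'.png',c['pixels'][:,:,::-1]); 
    np.savez('pics/'+f+'.npz',**{k:v for k,v in c.items() if v is not None}); return c
def load(f): return dict(np.load('pics/'+f+'.npz'))
def cloud(c):
    d=c['depth']; v,u=np.mgrid[:d.shape[0],:d.shape[1]]
    p=np.stack([(u-c['cx'])/c['fx']*d,(v-c['cy'])/c['fy']*d,d],-1)
    P=(p-c['t'])@c['R']; P[d==0]=np.nan; return P
E
python3 - <<'E'
from h import *
o=ctrl.get_obs(); print(o, ctrl.tip_reach)
a=snap('scene','s0'); b=snap('side','d0'); 
for c in(a,b): print(c['fx'],c['R'],c['t'],-c['R'].T@c['t'])
E
```

```text
pics
{'time_s': 0.0, 'q': array([-2.06295159e-01,  1.81535891e-01,  1.60800677e+00,  2.97383260e-06,
        1.35379054e+00, -2.06286181e-01]), 'dq': array([-1.54542422e-05, -1.48630558e-03,  3.83576316e-04,  5.69988052e-04,
       -1.09295462e-03,  6.08995844e-04]), 'joint_efforts': array([ 3.41415571e-04, -4.44869328e+01, -3.51340663e+01, -2.51131587e-04,
        9.11703974e-03,  3.43231875e-05]), 'eef_pos': array([5.74494162e-01, 1.27018891e-04, 2.55387605e-01]), 'eef_rot': array([-7.29171744e-04,  7.07109915e-01,  7.07103112e-01, -4.75066138e-04]), 'wrist_force': array([0.57325554, 0.49729106, 0.44144458]), 'torque': array([ 0.05523605, -0.04825386, -0.00833272]), 'grasp_force': 0.0, 'opening': 0.9994259556515517} 0.025
388.6959978582133 [[-0.85531284  0.51784296  0.016692  ]
 [ 0.2649571   0.46485676 -0.84481118]
 [-0.44523891 -0.71815518 -0.53480412]] [ 0.50422222 -0.11620975  1.20100855] [0.99679407 0.65542348 0.53571255]
371.24527355564544 [[ 8.08876659e-01 -5.87978179e-01 -4.60810884e-04]
 [-3.38501019e-01 -4.65031916e-01 -8.18023458e-01]
 [ 4.80765651e-01  6.61836066e-01 -5.75184675e-01]] [-0.48080119  0.24407257  0.68710904] [ 0.14118925 -0.62395262  0.59465012]
```

View pics/s0.png

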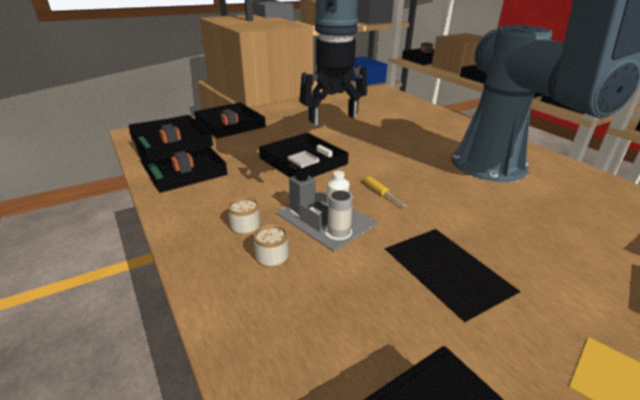

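View pics/d0.png

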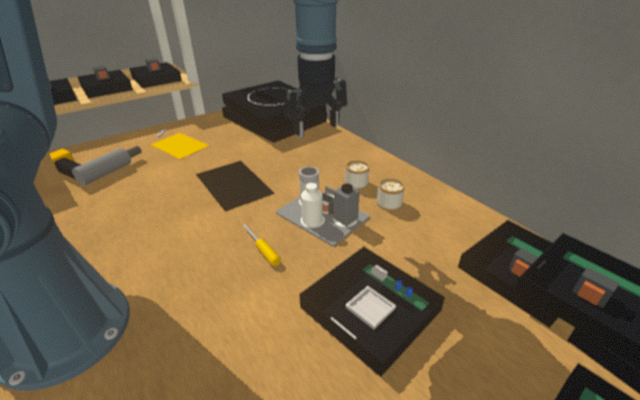

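The scene view shows the can (341,215), bottle (338,185) and canister (302,195) around the transformer (318,215), with the mat at (450,272) on the +y side. The side view shows the chassis seat at (372,307) on the −y side, the screwdriver at (262,247), and pots at (357,172) and (391,193). Next I measure from the clouds.

Run:
```python
from h import *
a=load('s0');b=load('d0')
Pa=cloud(a);Pb=cloud(b)
def at(P,u,v): return np.round(np.nanmedian(P[v-1:v+2,u-1:u+2].reshape(-1,3),0),3)
for n,u,v in [('can',341,198),('caniscap',297,176),('bot',338,176),('mat',450,272),('pot',244,208),('pot',270,237),('seat',303,159),('sd',378,186)]: print('S',n,at(Pa,u,v))
for n,u,v in [('can',309,172),('cap',346,188),('bot',311,187),('mat',235,184),('seat',372,307),('sd',266,250),('pot',357,166),('pot',391,186)]: print('D',n,at(Pb,u,v))
# bird's eye 1mm/px of merged, x 0.35..0.85 (rows up), y 0.35..-0.4
S=1000
img=np.zeros((550,800,3),np.uint8);zb=np.full((550,800),-1.)
for c,P in((a,Pa),(b,Pb)):
    Q=P.reshape(-1,3);C=c['pixels'].reshape(-1,3)
    ok=np.isfinite(Q[:,0])&(Q[:,2]<.13)&(Q[:,2]>-.02);Q=Q[ok];C=C[ok]
    r=((.85-Q[:,0])*S).astype(int);k=((.4-Q[:,1])*S).astype(int)
    m=(r>0)&(r<548)&(k>0)&(k<798)
    for i,j,q,cc in zip(r[m],k[m],Q[m],C[m]):
        w=zb[i-1:i+2,j-1:j+2]<q[2]
        zb[i-1:i+2,j-1:j+2][w]=q[2]; img[i-1:i+2,j-1:j+2][w]=cc
np.save('pics/zb.npy',zb);cv2.imwrite('pics/bev.png',img[:,:,::-1])
```

```text
S can [0.597 0.077 0.1  ]
S caniscap [ 0.635 -0.049  0.103]
S bot [0.558 0.005 0.108]
S mat [0.47  0.292 0.002]
S pot [ 0.766 -0.059  0.052]
S pot [0.759 0.067 0.052]
S seat [ 0.486 -0.296  0.004]
S sd [ 0.406 -0.029  0.021]
D can [0.594 0.062 0.1  ]
D cap [ 0.619 -0.058  0.105]
D bot [ 0.549 -0.012  0.11 ]
D mat [0.469 0.273 0.001]
D seat [ 0.494 -0.299  0.005]
D sd [ 0.396 -0.054  0.024]
D pot [0.77  0.076 0.051]
D pot [ 0.773 -0.061  0.053]
```

View pics/bev.png

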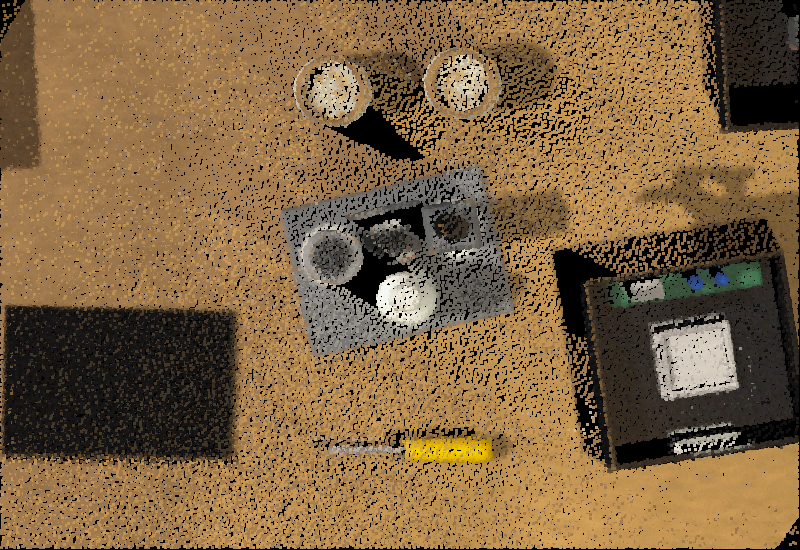

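The bird's-eye (1 mm/px, x=.85−row, y=.4−col) puts the can at (332,254), bottle (406,298), canister (452,228), transformer about (393,238), seat (696,357), and mat centre (119,382). Relative spacings match the stand layout at about 12° yaw. Next I refine with the wrist camera.

```bash
cat >> h.py <<'E'
from scipy.spatial.transform import Rotation as Ro
def wrist(f):
    o=ctrl.get_obs(); c=snap('wrist',f)
    q=o['eef_rot']; Rt=Ro.from_quat([q[1],q[2],q[3],q[0]]).as_matrix()
    H=c['hand_eye']; M=Rt@H[:3,:3]; t=Rt@H[:3,3]+o['eef_pos']
    c['R']=M.T; c['t']=-M.T@t; np.savez('pics/'+f+'.npz',**c); return c
def bev(cs,f,x1,y1,w,h,S,zmax=.13):
    img=np.zeros((h,w,3),np.uint8);zb=np.full((h,w),-1.)
    for c in cs:
        P=cloud(c).reshape(-1,3);C=c['pixels'].reshape(-1,3)
        ok=np.isfinite(P[:,0])&(P[:,2]<zmax)&(P[:,2]>-.02);P=P[ok];C=C[ok]
        r=((x1-P[:,0])*S).astype(int);k=((y1-P[:,1])*S).astype(int)
        m=(r>0)&(r<h-2)&(k>0)&(k<w-2)
        for i,j,q,cc in zip(r[m],k[m],P[m],C[m]):
            W=zb[i-1:i+2,j-1:j+2]<q[2]; zb[i-1:i+2,j-1:j+2][W]=q[2]; img[i-1:i+2,j-1:j+2][W]=cc
    cv2.imwrite('pics/'+f+'.png',img[:,:,::-1]); return zb
E
python3 - <<'E'
from h import *
c=wrist('w0'); print(c['hand_eye'],c['fx'],(c['depth']>0).mean(), -c['R'].T@c['t'])
E
```

```text
[[ 3.97376460e-04 -9.53306959e-01 -3.02002787e-01  7.79925689e-02]
 [ 9.99999535e-01  1.13362291e-04  9.57962067e-04 -4.00887267e-04]
 [-8.78996177e-04 -3.02003028e-01  9.53306561e-01 -1.19534898e-01]
 [ 0.00000000e+00  0.00000000e+00  0.00000000e+00  1.00000000e+00]] 278.02146446547624 0.99615234375 [0.57432326 0.07806216 0.37504016]
```

View pics/w0.png

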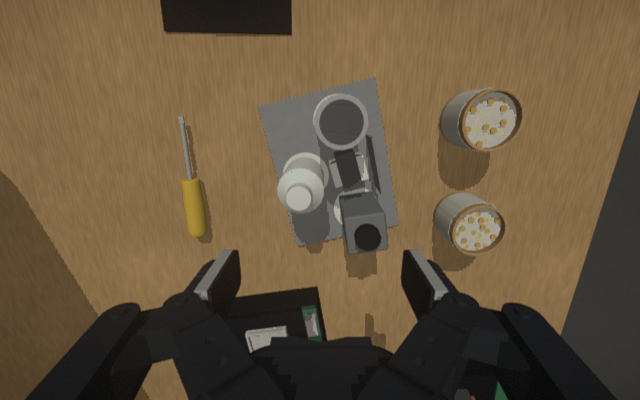

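The wrist view shows the can rim (341,121), bottle (301,190), transformer (350,172), canister (363,222) with cap (368,237), and all the stand corners. I fit these from the depth layers.

Run:
```python
from h import *
W=load('w0');A=load('s0');B=load('d0')
def layer(c,x,y,r,z0,z1):
    P=cloud(c).reshape(-1,3);m=(np.hypot(P[:,0]-x,P[:,1]-y)<r)&(P[:,2]>z0)&(P[:,2]<z1);return P[m]
for n,c in(('W',W),('S',A),('D',B)):
    for name,x,y,r,z0,z1 in [('can',.596,.068,.04,.096,.106),('bottle cap',.552,-.006,.03,.104,.118),('cstr cap',.622,-.052,.03,.100,.112),('cstr top',.622,-.052,.045,.088,.098),('trafo',.611,.007,.035,.040,.056),('pad+rim',.493,-.297,.06,.009,.02)]:
        Q=layer(c,x,y,r,z0,z1)
        if len(Q)<15: print(n,name,len(Q));continue
        xy=(Q[:,:2]*1000).astype(np.float32)
        (cx,cy),rad=cv2.minEnclosingCircle(xy); R=cv2.minAreaRect(xy)
        print(n,name,len(Q),'circ',round(cx),round(cy),round(rad,1),'rect',np.round(R[0],1),np.round(R[1],1),round(R[2],1),'z',np.round(np.median(Q[:,2]),4))
P=cloud(W)
z=P[...,2]; hsv=cv2.cvtColor(W['pixels'],cv2.COLOR_RGB2HSV)
m=(abs(z-.006)<.005)&(hsv[...,1]<60)&(np.hypot(P[...,0]-.6,P[...,1])<.15)
m=cv2.morphologyEx(m.astype(np.uint8),cv2.MORPH_OPEN,np.ones((5,5)))>0
R=cv2.minAreaRect((P[m][:,:2]*1000).astype(np.float32));print('stand',R,np.median(z[m]))
```

```text
W can 2394 circ 594 68 25.9 rect [593.3  68.5] [50.7 51.2] 46.1 z 0.1033
W bottle cap 541 circ 552 -4 13.0 rect [552.2  -3.3] [25. 25.] 89.5 z 0.1126
W cstr cap 546 circ 624 -50 14.0 rect [623.6 -49.7] [26.6 26.8] 1.9 z 0.1076
W cstr top 1077 circ 624 -50 30.9 rect [624.1 -49.7] [46.1 46. ] 8.9 z 0.0955
W trafo 1249 circ 611 7 34.6 rect [609.6   9.6] [66.7 46. ] 15.1 z 0.0473
W pad+rim 246 circ 487 -277 37.1 rect [ 487.  -276.4] [67.3 36.6] 10.5 z 0.013
S can 268 circ 593 69 27.0 rect [592.8  69.3] [51.8 49.7] 56.0 z 0.0998
S bottle cap 65 circ 551 -3 14.3 rect [551.9  -2.2] [26.1 24.5] 76.7 z 0.1089
S cstr cap 70 circ 622 -50 15.3 rect [623.3 -49.7] [29.  25.6] 61.0 z 0.1039
S cstr top 156 circ 624 -49 29.5 rect [623.  -47.9] [46.9 44.5] 7.8 z 0.0922
S trafo 215 circ 619 4 33.0 rect [616.2   9. ] [59.5 54.9] 44.8 z 0.0441
S pad+rim 67 circ 488 -293 46.9 rect [ 488.2 -292.9] [68.5 74.9] 7.6 z 0.0104
D can 179 circ 594 64 26.7 rect [592.9  63.7] [50.9 49.1] 56.5 z 0.0999
D bottle cap 65 circ 551 -8 12.2 rect [551.4  -8.6] [21.7 23.8] 54.8 z 0.1089
D cstr cap 73 circ 625 -55 15.0 rect [624.1 -53.6] [27.6 25.8] 80.9 z 0.1043
D cstr top 163 circ 624 -54 30.4 rect [623.9 -54.5] [47.1 47. ] 9.1 z 0.0923
D trafo 126 circ 612 11 31.2 rect [614.8   7.1] [56.8 43.9] 71.2 z 0.0442
D pad+rim 274 circ 490 -299 47.5 rect [ 489.8 -297.8] [68.2 70.7] 9.2 z 0.0108
stand ((590.0435180664062, 2.545928955078125), (149.98297119140625, 202.7353515625), 13.143433570861816) 0.007782627056017411
```

>>> servo_tool(
  motion=[
    [[3.4,1.0,4,-7,-1],[6.8,1.9,8,-13,-1],[6.8,1.9,8,-13,-1],[6.8,1.9,8,-13,-1]],
  ],
)

```text
time_s: 0.55
eef_pos: [0.5928, 0.0689, 0.1743]
eef_rot: [-0.002, 0.622, 0.783, -0.001]
wrist_force: [0.3, -0.0, 0.3]
opening: 1.0
grasp_force: 0.0
```

>>> servo_tool(
  motion=[
    [[0,0,5,0,-1],[0,0,9,0,-1],[0,0,10.1,0,-1],[0,0,10.1,0,1],[0,0,10.1,0,1]],
  ],
)

```text
time_s: 1.05
eef_pos: [0.5959, 0.0673, 0.0779]
eef_rot: [0.002, 0.623, 0.782, 0.001]
wrist_force: [0.5, -0.2, 0.4]
opening: 0.693
grasp_force: 0.0
```

>>> servo_tool(
  motion=[
    [[0,0,0,0,1],[0,0,0,0,1],[0,0,0,0,1],[0,0,0,0,1],[0,0,0,0,1]],
  ],
)

```text
time_s: 1.55
eef_pos: [0.5959, 0.0675, 0.0784]
eef_rot: [0.002, 0.622, 0.783, 0.001]
wrist_force: [-3.1, -1.6, 7.3]
opening: 0.599
grasp_force: 61.4
```

>>> servo_tool(
  motion=[
    [[0,0,-2,0,1],[0,0,-5,0,1],[2,-0.4,-8,0,1],[5.5,-1.0,-8,0,1],[9.5,-1.8,-8,3,1]],
  ],
)

```text
time_s: 2.05
eef_pos: [0.5566, 0.1568, 0.1582]
eef_rot: [0.002, 0.644, 0.765, 0.002]
wrist_force: [0.7, 0.1, -3.2]
opening: 0.598
grasp_force: 62.9
```

>>> servo_tool(
  motion=[
    [[4,-0.5,0,3,1],[8,-1.3,0,6,1],[12,-2.0,0,9,1],[16,-3,0,10,1],[18,-3.5,0,10,1]],
  ],
)

```text
time_s: 2.55
eef_pos: [0.4879, 0.3308, 0.1565]
eef_rot: [-0.0, 0.706, 0.708, 0.001]
wrist_force: [-0.4, -0.4, -2.5]
opening: 0.594
grasp_force: 62.8
```

>>> servo_tool(
  motion=[
    [[0,0,0,0,1],[0,0,0,0,1]],
  ],
)

```text
time_s: 2.75
eef_pos: [0.4895, 0.328, 0.1561]
eef_rot: [0.0, 0.707, 0.708, 0.001]
wrist_force: [0.1, -0.7, -3.6]
opening: 0.599
grasp_force: 62.8
```

>>> servo_tool(
  motion=[
    [[3.2,-2.1,2,0,1],[3.2,-2.1,5,0,1],[3.2,-2.1,7.2,0,1],[3.2,-2.1,7.5,0,1],[3.2,-2.1,7.5,0,1]],
  ],
)

```text
time_s: 3.25
eef_pos: [0.4689, 0.3587, 0.0802]
eef_rot: [-0.0, 0.708, 0.707, -0.0]
wrist_force: [0.2, -0.4, -3.0]
opening: 0.595
grasp_force: 63.1
```

Tracking is good; I lower the last 4–5 mm slowly.

>>> servo_tool(
  motion=[
    [[0,0,0.2,0,1],[0,0,0.35,0,1],[0,0,0.45,0,1],[0,0,0.45,0,1]],
  ],
)

```text
time_s: 3.65
eef_pos: [0.4687, 0.3598, 0.0763]
eef_rot: [0.0, 0.707, 0.707, 0.0]
wrist_force: [-0.3, -0.9, -3.4]
opening: 0.597
grasp_force: 63.1
```

>>> servo_tool(
  motion=[
    [[0,0,0.1,0,1],[0,0,0.15,0,1],[0,0,0.15,0,1]],
  ],
)

```text
time_s: 3.95
eef_pos: [0.4687, 0.3601, 0.0756]
eef_rot: [0.0, 0.707, 0.707, 0.0]
wrist_force: [-3.7, -1.6, 5.6]
opening: 0.601
grasp_force: 63.8
```

>>> servo_tool(
  motion=[
    [[0,0,0,0,-1],[0,0,0,0,-1],[0,0,0,0,-1],[0,0,0,0,-1]],
  ],
)

```text
time_s: 4.35
eef_pos: [0.4685, 0.3598, 0.0743]
eef_rot: [0.0, 0.707, 0.707, 0.0]
wrist_force: [0.2, -0.8, -0.6]
opening: 1.0
grasp_force: 0.0
```

>>> servo_tool(
  motion=[
    [[0,0,-4,0,-1],[0,0,-9,0,-1],[0,0,-14,0,-1],[-5,2,-14,0,-1],[-10,4,-14,0,-1]],
  ],
)

```text
time_s: 4.85
eef_pos: [0.5066, 0.2674, 0.2171]
eef_rot: [0.001, 0.706, 0.708, 0.002]
wrist_force: [0.6, 0.0, -0.3]
opening: 0.997
grasp_force: 0.0
```

>>> servo_tool(
  motion=[
    [[-4.5,1.5,0,-2,-1],[-9,3,0,-4,-1],[-13.5,5,0,-6,-1],[-18,7,0,-8,-1],[-22.5,8.5,0,-9,-1]],
  ],
)

```text
time_s: 5.35
eef_pos: [0.5913, 0.0398, 0.2145]
eef_rot: [0.0, 0.649, 0.761, 0.0]
wrist_force: [0.5, -0.2, -0.5]
opening: 1.003
grasp_force: 0.0
```

>>> servo_tool(
  motion=[
    [[-4.5,1.5,0,0,-1],[-8.0,1.5,2,0,-1],[-8.0,1.5,4,0,-1],[-8,1.5,4,0,-1]],
  ],
)

```text
time_s: 5.75
eef_pos: [0.6159, -0.0357, 0.1708]
eef_rot: [-0.003, 0.65, 0.76, -0.001]
wrist_force: [-0.9, 0.7, 0.5]
opening: 0.998
grasp_force: 0.0
```

>>> servo_tool(
  motion=[
    [[-1.5,0.55,0.5,0,-1],[-1.5,0.55,1,0,-1],[-1.5,0.55,1,0,-1],[-1.5,0.55,1,0,-1]],
  ],
)

```text
time_s: 6.15
eef_pos: [0.6258, -0.0482, 0.1648]
eef_rot: [0.0, 0.649, 0.761, 0.0]
wrist_force: [-0.4, 0.1, -0.3]
opening: 1.002
grasp_force: 0.0
```

>>> servo_tool(
  motion=[
    [[-0.15,-0.2,4,0,-1],[-0.15,-0.2,7,0,-1],[-0.15,-0.2,8.8,0,-1],[-0.15,-0.2,8.8,0,-1],[-0.15,-0.2,8.8,0,-1]],
  ],
)

```text
time_s: 6.65
eef_pos: [0.6243, -0.0502, 0.0771]
eef_rot: [0.0, 0.649, 0.761, 0.0]
wrist_force: [0.3, 0.3, 0.9]
opening: 0.998
grasp_force: 0.0
```

>>> servo_tool(
  motion=[
    [[0,0,0,0,1],[0,0,0,0,1],[0,0,0,0,1],[0,0,0,0,1],[0,0,0,0,1]],
  ],
)

```text
time_s: 7.15
eef_pos: [0.6246, -0.0508, 0.0778]
eef_rot: [0.001, 0.649, 0.76, 0.0]
wrist_force: [-2.2, 0.7, 5.7]
opening: 0.531
grasp_force: 62.5
```

>>> servo_tool(
  motion=[
    [[0,0,-2,0,1],[0,0,-5,0,1],[0,0,-9,0,1],[0,0,-13,0,1],[2,-0.6,-13.5,0,1]],
  ],
)

```text
time_s: 7.65
eef_pos: [0.6184, -0.0341, 0.2176]
eef_rot: [0.005, 0.65, 0.76, 0.002]
wrist_force: [1.2, 0.3, -2.1]
opening: 0.532
grasp_force: 63.0
```

>>> servo_tool(
  motion=[
    [[3,-0.9,0,0,1],[7,-2.1,0,2,1],[11.5,-3.4,0,4,1],[16,-4.8,0,6,1],[20,-6,0,8,1]],
  ],
)

```text
time_s: 8.15
eef_pos: [0.5215, 0.1585, 0.2098]
eef_rot: [-0.001, 0.701, 0.713, -0.001]
wrist_force: [0.3, 0.0, -4.4]
opening: 0.53
grasp_force: 62.8
```

>>> servo_tool(
  motion=[
    [[4,-1.5,0,1,1],[8,-2.8,0,1,1],[11.5,-4,0,1,1],[13,-4.5,0,1,1],[13,-4.5,0,1,1]],
  ],
)

```text
time_s: 8.65
eef_pos: [0.4748, 0.2875, 0.2101]
eef_rot: [-0.001, 0.706, 0.708, -0.001]
wrist_force: [0.7, -0.7, -4.2]
opening: 0.533
grasp_force: 62.7
```

>>> servo_tool(
  motion=[
    [[0,0,2,0,1],[0,0,5,0,1],[0,0,5,0,1]],
  ],
)

```text
time_s: 8.95
eef_pos: [0.4739, 0.2835, 0.1566]
eef_rot: [-0.002, 0.707, 0.707, -0.004]
wrist_force: [-1.7, -1.2, -4.7]
opening: 0.535
grasp_force: 62.9
```

>>> servo_tool(
  motion=[
    [[-0.3,-0.5,3,0,1],[-0.3,-0.5,6,0,1],[-0.3,-0.5,7.4,0,1],[-0.3,-0.5,7.6,0,1],[-0.3,-0.5,7.6,0,1]],
  ],
)

```text
time_s: 9.45
eef_pos: [0.4727, 0.2825, 0.0861]
eef_rot: [0.0, 0.707, 0.707, 0.0]
wrist_force: [0.2, 0.3, -3.9]
opening: 0.533
grasp_force: 63.0
```

>>> servo_tool(
  motion=[
    [[0,0,0.4,0,1],[0,0,0.7,0,1],[0,0,0.8,0,1],[0,0,0.8,0,1]],
  ],
)

```text
time_s: 9.85
eef_pos: [0.4721, 0.2827, 0.0775]
eef_rot: [0.0, 0.707, 0.707, 0.0]
wrist_force: [-0.5, 0.2, -3.9]
opening: 0.532
grasp_force: 63.0
```

>>> servo_tool(
  motion=[
    [[0,0,0.1,0,1],[0,0,0.2,0,1],[0,0,0.25,0,1],[0,0,0.25,0,1]],
  ],
)

```text
time_s: 10.25
eef_pos: [0.472, 0.2826, 0.0749]
eef_rot: [-0.0, 0.707, 0.707, 0.0]
wrist_force: [-1.1, 0.1, -1.3]
opening: 0.533
grasp_force: 63.4
```

>>> servo_tool(
  motion=[
    [[0,0,0,0,-1],[0,0,0,0,-1],[0,0,0,0,-1],[0,0,0,0,-1]],
  ],
)

```text
time_s: 10.65
eef_pos: [0.4723, 0.2827, 0.0751]
eef_rot: [0.0, 0.707, 0.707, 0.0]
wrist_force: [0.1, 0.3, 0.5]
opening: 0.998
grasp_force: 0.0
```

>>> servo_tool(
  motion=[
    [[0,0,-4,0,-1],[0,0,-9,0,-1],[0,0,-14,0,-1],[-5,1.2,-14,-7,-1],[-10,2.5,-14,-15,-1]],
  ],
)

```text
time_s: 11.15
eef_pos: [0.4968, 0.1889, 0.2175]
eef_rot: [0.002, 0.609, 0.793, 0.002]
wrist_force: [1.2, 0.1, -1.1]
opening: 1.0
grasp_force: 0.0
```

>>> servo_tool(
  motion=[
    [[0,0,0,-8.5,-1],[0,0,0,-17,-1],[0,0,0,-25,-1],[0,0,0,-33,-1],[0,0,0,-43,-1]],
  ],
)

```text
time_s: 11.65
eef_pos: [0.4956, 0.1887, 0.2149]
eef_rot: [0.0, 0.289, 0.957, 0.0]
wrist_force: [1.1, 0.3, 0.0]
opening: 1.0
grasp_force: 0.0
```

>>> servo_tool(
  motion=[
    [[-3.0,-2.6,0,0,-1],[-6.2,-5.4,0,0,-1],[-9.5,-8.2,2,0,-1],[-12.7,-11,4,0,-1],[-15.2,-13.1,5,0,-1]],
  ],
)

```text
time_s: 12.15
eef_pos: [0.5481, -0.0069, 0.1633]
eef_rot: [-0.001, 0.292, 0.956, -0.0]
wrist_force: [0.5, 0.1, 0.1]
opening: 1.002
grasp_force: 0.0
```

>>> servo_tool(
  motion=[
    [[0,0,0,0,-1],[0,0,0,0,-1],[0,0,0,0,-1]],
  ],
)

```text
time_s: 12.45
eef_pos: [0.5486, -0.004, 0.1652]
eef_rot: [0.0, 0.292, 0.957, 0.0]
wrist_force: [0.0, -0.1, 0.9]
opening: 1.0
grasp_force: 0.0
```

>>> servo_tool(
  motion=[
    [[-0.25,0.25,4,0,-1],[-0.25,0.25,7,0,-1],[-0.25,0.25,9.2,0,-1],[-0.25,0.25,9.2,0,-1],[-0.25,0.25,9.2,0,-1]],
  ],
)

```text
time_s: 12.95
eef_pos: [0.5522, -0.0031, 0.0735]
eef_rot: [0.0, 0.291, 0.957, 0.0]
wrist_force: [0.6, -0.1, 0.9]
opening: 1.004
grasp_force: 0.0
```

>>> servo_tool(
  motion=[
    [[0,0,0.3,0,-1],[0,0,0.3,0,1],[0,0,0.3,0,1],[0,0,0.3,0,1],[0,0,0.3,0,1]],
  ],
)

```text
time_s: 13.45
eef_pos: [0.5526, -0.0043, 0.071]
eef_rot: [0.001, 0.292, 0.956, 0.0]
wrist_force: [-1.5, 0.3, 5.3]
opening: 0.594
grasp_force: 62.2
```

>>> servo_tool(
  motion=[
    [[0,0,0,0,1],[0,0,0,0,1]],
  ],
)

```text
time_s: 13.65
eef_pos: [0.5526, -0.0043, 0.071]
eef_rot: [0.001, 0.292, 0.956, 0.0]
wrist_force: [-1.9, -0.5, 6.7]
opening: 0.593
grasp_force: 62.2
```

>>> servo_tool(
  motion=[
    [[0,0,-2,0,1],[0,0,-5,0,1],[1,1,-8.5,5,1],[3,3,-9,10,1],[6,6,-9,15,1]],
  ],
)

```text
time_s: 14.15
eef_pos: [0.5373, 0.0784, 0.1621]
eef_rot: [0.002, 0.417, 0.909, 0.001]
wrist_force: [1.0, 0.4, -3.0]
opening: 0.59
grasp_force: 63.4
```

>>> servo_tool(
  motion=[
    [[4,0.9,0,8,1],[8,1.7,0,16,1],[12,2.5,0,24,1],[14,2.9,0,32,1],[14,2.9,0,40,1]],
  ],
)

```text
time_s: 14.65
eef_pos: [0.4633, 0.2061, 0.1594]
eef_rot: [-0.001, 0.701, 0.713, -0.0]
wrist_force: [-0.0, -0.3, -3.0]
opening: 0.59
grasp_force: 63.4
```

>>> servo_tool(
  motion=[
    [[0,0,3,0,1],[0,0,6,0,1],[0,0,7.5,0,1],[0,0,7.5,0,1]],
  ],
)

```text
time_s: 15.05
eef_pos: [0.4632, 0.2033, 0.0822]
eef_rot: [-0.002, 0.701, 0.714, -0.002]
wrist_force: [-0.1, 0.1, -3.0]
opening: 0.594
grasp_force: 63.3
```

>>> servo_tool(
  motion=[
    [[0,0,0.6,0,1],[0,0,1.0,0,1],[0,0,1.2,0,1],[0,0,1.2,0,1]],
  ],
)

```text
time_s: 15.45
eef_pos: [0.4659, 0.2039, 0.0731]
eef_rot: [0.0, 0.701, 0.714, 0.0]
wrist_force: [-0.3, 0.4, -2.0]
opening: 0.591
grasp_force: 63.3
```

>>> servo_tool(
  motion=[
    [[0,0,0.2,0,1],[0,0,0.4,0,1],[0,0,0.45,0,1],[0,0,0.45,0,1],[0,0,0.45,0,1]],
  ],
)

```text
time_s: 15.95
eef_pos: [0.4656, 0.2038, 0.0683]
eef_rot: [0.0, 0.7, 0.714, 0.0]
wrist_force: [-0.4, 0.2, -2.6]
opening: 0.588
grasp_force: 63.5
```

>>> servo_tool(
  motion=[
    [[0,0,0.1,0,1],[0,0,0.1,0,-1],[0,0,0.1,0,-1],[0,0,0.1,0,-1],[0,0,0.1,0,-1]],
  ],
)

```text
time_s: 16.45
eef_pos: [0.4658, 0.2038, 0.0674]
eef_rot: [0.0, 0.701, 0.714, 0.0]
wrist_force: [0.6, -0.2, -0.3]
opening: 0.999
grasp_force: 0.0
```

>>> servo_tool(
  motion=[
    [[0,0,-4,0,-1],[0,0,-9,0,-1],[0,0,-14,0,-1],[-4,2,-15,-8,-1],[-8,4,-15,-16,-1]],
  ],
)

```text
time_s: 16.95
eef_pos: [0.5087, 0.1257, 0.2211]
eef_rot: [0.003, 0.592, 0.806, 0.002]
wrist_force: [1.0, 0.1, -0.2]
opening: 1.002
grasp_force: 0.0
```

>>> servo_tool(
  motion=[
    [[0,0,0,-8.5,-1],[0,0,0,-17,-1],[0,0,0,-25.5,-1],[0,0,0,-34,-1],[0,0,0,-42,-1]],
  ],
)

```text
time_s: 17.45
eef_pos: [0.5066, 0.1253, 0.2172]
eef_rot: [-0.0, 0.265, 0.964, -0.0]
wrist_force: [-0.5, -0.2, -0.2]
opening: 1.001
grasp_force: 0.0
```

>>> servo_tool(
  motion=[
    [[0,0,0,-8.5,-1],[0,0,0,-17,-1],[0,0,0,-25.5,-1],[0,0,0,-34,-1],[0,0,0,-43,-1]],
  ],
)

```text
time_s: 17.95
eef_pos: [0.5066, 0.1254, 0.2172]
eef_rot: [-0.0, -0.103, 0.995, 0.0]
wrist_force: [-0.1, -0.5, 0.3]
opening: 1.0
grasp_force: 0.0
```

>>> servo_tool(
  motion=[
    [[-2.2,-3.9,0,0,-1],[-4.5,-8,0,0,-1],[-6.5,-12,0,0,-1],[-7.7,-13.5,0,0,-1],[-7.7,-13.5,0,0,-1]],
  ],
)

```text
time_s: 18.45
eef_pos: [0.6105, 0.0061, 0.217]
eef_rot: [0.0, -0.099, 0.995, -0.0]
wrist_force: [-0.7, 0.2, 0.3]
opening: 1.003
grasp_force: 0.0
```

Run:
```python
from h import *
c=wrist('w1'); o=ctrl.get_obs(); print(o['eef_pos'],o['q'])
P=cloud(c).reshape(-1,3)
for nm,x,y,r,z0,z1 in [('trafo',.611,.007,.036,.041,.0515),('trafo all',.611,.007,.036,.025,.0515)]:
    m=(np.hypot(P[:,0]-x,P[:,1]-y)<r)&(P[:,2]>z0)&(P[:,2]<z1);Q=P[m];print(nm,len(Q),np.median(Q[:,2]),cv2.minAreaRect((Q[:,:2]*1000).astype(np.float32)))
im=c['pixels'][:,:,::-1];cv2.imwrite('pics/w1.png',im)
```

```text
[0.60924414 0.00761701 0.21674016] [-1.82151881e-01  2.92282134e-01  1.55431338e+00  1.88447727e-04
  1.29584786e+00 -1.95159564e+00]
trafo 1513 0.04727200533084882 ((614.1328735351562, 9.94099235534668), (57.11416244506836, 46.11042404174805), 13.440651893615723)
trafo all 1776 0.046884370701370345 ((614.180908203125, 9.904390335083008), (57.073211669921875, 46.26039123535156), 13.721797943115234)
```

View pics/w1.png

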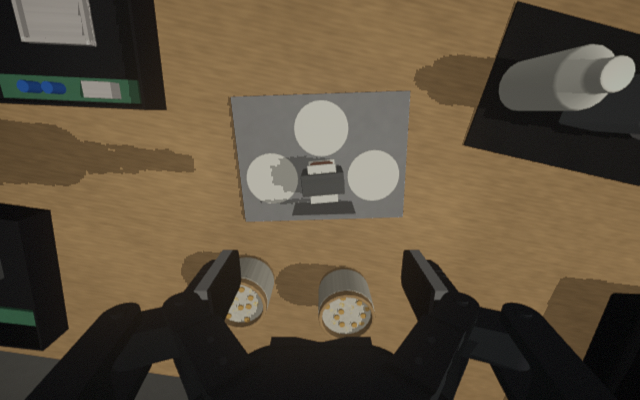

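The wrist view shows the transformer core at (322,182), its coil ends at (322,166) and (323,198), the stop plate at (323,209), three empty discs and the bottle upright on the mat. I separate the core from the plate.

Run:
```python
from h import *
c=load('w1');P=cloud(c).reshape(-1,3)
o=np.array([.6095,.0071]);a=np.radians(13.3);ex=np.array([np.cos(a),np.sin(a)]);ey=np.array([-ex[1],ex[0]])
s=(P[:,:2]-o)@ex*1000;t=(P[:,:2]-o)@ey*1000
for k in range(-28,42,2):
    m=(s>=k)&(s<k+2)&(abs(t)<38)&(P[:,2]>.03)
    if m.sum()>3: print(k,m.sum(),np.round([t[m].min(),t[m].max(),np.median(P[m,2])*1000],1))
m=(P[:,2]>.0445)&(P[:,2]<.0505)&(abs(t)<36)&(s<22)&(s>-20)
print(cv2.minAreaRect((P[m][:,:2]*1000).astype(np.float32)))
```

```text
-24 52 [-15.2  14.6  37.8]
-22 405 [-23.   22.2 291.6]
-20 3211 [-38.   24.  290.2]
-18 4038 [-38.   37.3 281.1]
-16 2738 [-37.9  38.  278.6]
-14 361 [-37.9  37.7 277.9]
-12 5111 [-38.   38.  278.4]
-10 1811 [-38.   38.  273.3]
-8 98 [-37.9  31.3  48. ]
-6 96 [-37.9  38.   47.9]
-4 107 [-38.   38.   48.2]
-2 109 [-37.9  38.   48.3]
0 131 [-38.   37.9  48.4]
2 131 [-37.7  38.   48.6]
4 126 [-37.9  38.   48.6]
6 85 [-20.8  37.6  47.8]
8 64 [-19.9  23.5  47.5]
10 33 [-20.   17.2  44.5]
12 49 [-12.6  17.2  43.9]
14 43 [-11.5  17.1  43.9]
16 49 [-11.7  17.1  44. ]
18 31 [-11.8  14.9  43.6]
28 37 [-31.2  31.3  42.5]
30 475 [-33.7  36.2  44.6]
32 79 [-32.7  36.1  52.6]
((608.7838134765625, 8.741922378540039), (38.76795196533203, 45.93648910522461), 15.978771209716797)
```

>>> servo_tool(
  motion=[
    [[0.15,0,3,-4.5,-1],[0.15,0,7,-4.5,-1],[0.15,0,11,-4.5,-1],[0.15,0,12.5,-4.5,-1],[0.15,0,12.5,-4.5,-1]],
  ],
)

```text
time_s: 19.0
eef_pos: [0.605, 0.0095, 0.0899]
eef_rot: [-0.003, -0.14, 0.99, 0.001]
wrist_force: [-0.6, 0.4, -0.3]
opening: 1.004
grasp_force: 0.0
```

>>> servo_tool(
  motion=[
    [[0,0,0,0,-1],[0,0,0,0,-1]],
  ],
)

```text
time_s: 19.2
eef_pos: [0.6093, 0.0082, 0.0949]
eef_rot: [0.002, -0.139, 0.99, -0.001]
wrist_force: [1.2, 0.4, -0.4]
opening: 0.997
grasp_force: 0.0
```

>>> servo_tool(
  motion=[
    [[0.1,0,2,0,-1],[0.1,0,4,0,-1],[0.1,0,5.2,0,-1],[0.1,0,5.4,0,-1],[0.1,0,5.4,0,-1]],
  ],
)

```text
time_s: 19.7
eef_pos: [0.6071, 0.0079, 0.039]
eef_rot: [0.0, -0.139, 0.99, -0.0]
wrist_force: [0.5, 0.3, 0.4]
opening: 1.001
grasp_force: 0.0
```

>>> servo_tool(
  motion=[
    [[0,0,0,0,-1],[0,0,0,0,-1],[0,0,0,0,-1]],
  ],
)

```text
time_s: 20.0
eef_pos: [0.6071, 0.0079, 0.0391]
eef_rot: [0.001, -0.139, 0.99, -0.0]
wrist_force: [0.4, 0.2, 0.1]
opening: 0.999
grasp_force: 0.0
```

>>> servo_tool(
  motion=[
    [[0,0,-0.2,0,-1],[0,0,-0.2,0,1],[0,0,-0.2,0,1],[0,0,-0.2,0,1],[0,0,-0.2,0,1]],
  ],
)

```text
time_s: 20.5
eef_pos: [0.6069, 0.0079, 0.0406]
eef_rot: [0.0, -0.139, 0.99, -0.0]
wrist_force: [-0.3, 0.4, 1.6]
opening: 0.529
grasp_force: 62.6
```

>>> servo_tool(
  motion=[
    [[0,0,0,0,1],[0,0,0,0,1],[0,0,0,0,1]],
  ],
)

```text
time_s: 20.8
eef_pos: [0.6069, 0.0079, 0.0406]
eef_rot: [0.0, -0.139, 0.99, -0.0]
wrist_force: [0.6, -0.1, 3.9]
opening: 0.526
grasp_force: 62.5
```

>>> servo_tool(
  motion=[
    [[0,0,-2,0,1],[0,0,-5,0,1],[0,0,-9,0,1],[0,0,-13,0,1],[0,0,-13,0,1]],
  ],
)

```text
time_s: 21.3
eef_pos: [0.6099, 0.0075, 0.1762]
eef_rot: [0.005, -0.139, 0.99, -0.002]
wrist_force: [0.1, -0.2, -1.8]
opening: 0.524
grasp_force: 62.3
```

>>> servo_tool(
  motion=[
    [[1.5,-2,0,0,1],[4.2,-5.4,0,2,1],[7,-9,0,4,1],[10,-12.8,0,6,1],[13,-16.7,0,7,1]],
  ],
)

```text
time_s: 21.8
eef_pos: [0.5256, -0.189, 0.1683]
eef_rot: [-0.001, -0.078, 0.997, 0.001]
wrist_force: [0.7, 0.1, -2.4]
opening: 0.526
grasp_force: 62.1
```

>>> servo_tool(
  motion=[
    [[3,-3.0,0,0,1],[5.5,-6.0,0,0,1],[7,-8.2,0,0,1],[7.5,-8.2,0,0,1],[7.5,-8.2,0,0,1]],
  ],
)

```text
time_s: 22.3
eef_pos: [0.4649, -0.2807, 0.1686]
eef_rot: [-0.001, -0.077, 0.997, 0.001]
wrist_force: [-0.3, -0.1, -3.2]
opening: 0.527
grasp_force: 62.2
```

>>> servo_tool(
  motion=[
    [[0,0,0,0,1],[0,0,0,0,1],[0,0,0,0,1]],
  ],
)

```text
time_s: 22.6
eef_pos: [0.4668, -0.2801, 0.1701]
eef_rot: [-0.0, -0.079, 0.997, 0.0]
wrist_force: [1.1, -0.2, -3.6]
opening: 0.526
grasp_force: 62.2
```

Run:
```python
from h import *
c=wrist('w2'); o=ctrl.get_obs(); print(o['eef_pos'],o['eef_rot'])
P=cloud(c).reshape(-1,3)
m=(np.hypot(P[:,0]-.489,P[:,1]+.295)<.06)&(P[:,2]>.010)&(P[:,2]<.018);Q=P[m];print(len(Q),np.median(Q[:,2]),cv2.minAreaRect((Q[:,:2]*1000).astype(np.float32)))
```

```text
[ 0.46681406 -0.28028391  0.17022827] [-6.92429140e-06 -7.90625864e-02  9.96869653e-01  4.64210131e-05]
721 0.01382407826803733 ((489.0977478027344, -295.35400390625), (66.86365509033203, 70.05082702636719), 8.800382614135742)
```

View pics/w2.png

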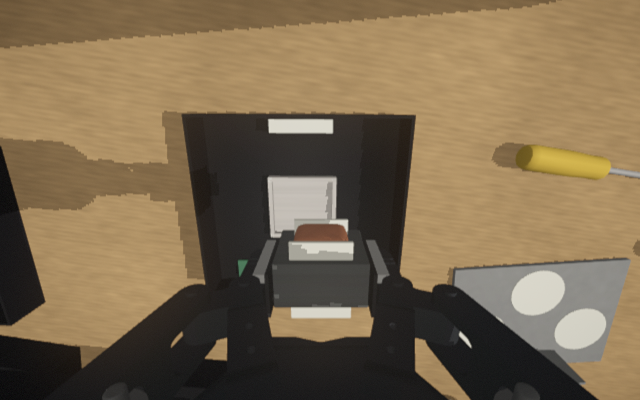

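>>> servo_tool(
  motion=[
    [[-1.0,-1.0,0,0,1],[-2.0,-1.85,2,0,1],[-2.0,-1.85,5,0,1],[-2.0,-1.85,8,0,1],[-2.0,-1.85,8,0,1]],
  ],
)

```text
time_s: 23.15
eef_pos: [0.4866, -0.2934, 0.0859]
eef_rot: [-0.003, -0.079, 0.997, 0.003]
wrist_force: [-0.5, 0.5, -3.3]
opening: 0.53
grasp_force: 62.3
```

>>> servo_tool(
  motion=[
    [[0,0,0,0,1],[0,0,0,0,1],[0,0,0,0,1]],
  ],
)

```text
time_s: 23.45
eef_pos: [0.4901, -0.2972, 0.0924]
eef_rot: [0.001, -0.078, 0.997, -0.001]
wrist_force: [0.1, -0.1, -2.2]
opening: 0.529
grasp_force: 62.3
```

Aligned within 2 mm; I lower toward the seat.

>>> servo_tool(
  motion=[
    [[0.1,0.15,2,0,1],[0.1,0.15,3.5,0,1],[0.1,0.15,4.3,0,1],[0.1,0.15,4.6,0,1],[0.1,0.15,4.6,0,1]],
  ],
)

```text
time_s: 23.95
eef_pos: [0.4877, -0.2949, 0.044]
eef_rot: [-0.0, -0.078, 0.997, 0.0]
wrist_force: [-0.0, 0.1, -2.2]
opening: 0.528
grasp_force: 62.6
```

>>> servo_tool(
  motion=[
    [[0,0,0.1,0,1],[0,0,0.2,0,1],[0,0,0.2,0,1]],
  ],
)

```text
time_s: 24.25
eef_pos: [0.4879, -0.2951, 0.0426]
eef_rot: [0.0, -0.078, 0.997, -0.0]
wrist_force: [-0.1, 0.0, -2.4]
opening: 0.529
grasp_force: 62.6
```

>>> servo_tool(
  motion=[
    [[0,0,0.1,0,1],[0,0,0.15,0,1],[0,0,0.2,0,1],[0,0,0.2,0,1]],
  ],
)

```text
time_s: 24.65
eef_pos: [0.4878, -0.295, 0.0406]
eef_rot: [-0.0, -0.078, 0.997, -0.0]
wrist_force: [-1.2, -0.1, 2.2]
opening: 0.533
grasp_force: 63.0
```

>>> servo_tool(
  motion=[
    [[0,0,0,0,-1],[0,0,0,0,-1],[0,0,0,0,-1],[0,0,0,0,-1]],
  ],
)

```text
time_s: 25.05
eef_pos: [0.4879, -0.2951, 0.0404]
eef_rot: [0.0, -0.078, 0.997, -0.0]
wrist_force: [-0.3, -0.4, -0.8]
opening: 1.001
grasp_force: 0.0
```

>>> servo_tool(
  motion=[
    [[0,0,-4,0,-1],[0,0,-8.5,0,-1],[0,0,-13,0,-1],[0,0,-17,0,-1],[0,0,-17,0,-1]],
  ],
)

```text
time_s: 25.55
eef_pos: [0.4907, -0.2975, 0.2175]
eef_rot: [0.004, -0.078, 0.997, -0.005]
wrist_force: [1.0, -0.9, 0.7]
opening: 1.0
grasp_force: 0.0
```

>>> servo_tool(
  motion=[
    [[0,0,0,0,-1],[0,0,0,0,-1]],
  ],
)

```text
time_s: 25.75
eef_pos: [0.4871, -0.2943, 0.2089]
eef_rot: [-0.001, -0.078, 0.997, 0.001]
wrist_force: [0.6, 0.2, -0.9]
opening: 0.998
grasp_force: 0.0
```

Run:
```python
from h import *
c=wrist('w3'); o=ctrl.get_obs(); print(o['eef_pos'],o['q'])
P=cloud(c).reshape(-1,3)
for z0,z1 in((.010,.018),(.043,.051),(.03,.051)):
    m=(np.hypot(P[:,0]-.489,P[:,1]+.295)<(.052 if z0<.02 else .04))&(P[:,2]>z0)&(P[:,2]<z1);Q=P[m];print(len(Q),np.percentile(Q[:,2],[5,50,95]),cv2.minAreaRect((Q[:,:2]*1000).astype(np.float32)))
cv2.imwrite('pics/w3c.png',cv2.resize(c['pixels'][60:300,160:480,::-1],None,fx=2,fy=2))
```

```text
[ 0.48693331 -0.29416343  0.20839677] [-7.52031404e-01  2.16221901e-01  1.66613609e+00  2.62411124e-05
  1.26254684e+00 -2.47961531e+00]
850 [0.01225417 0.01380812 0.01531793] ((489.1390075683594, -295.36346435546875), (66.5507583618164, 70.07562255859375), 8.760163307189941)
1374 [0.04341297 0.0473918  0.04882556] ((488.42388916015625, -294.1170959472656), (41.212894439697266, 45.845794677734375), 8.739466667175293)
1503 [0.04196505 0.04725279 0.04880703] ((488.41436767578125, -294.12225341796875), (41.71823501586914, 45.845947265625), 8.75764274597168)
```

View pics/w3c.png

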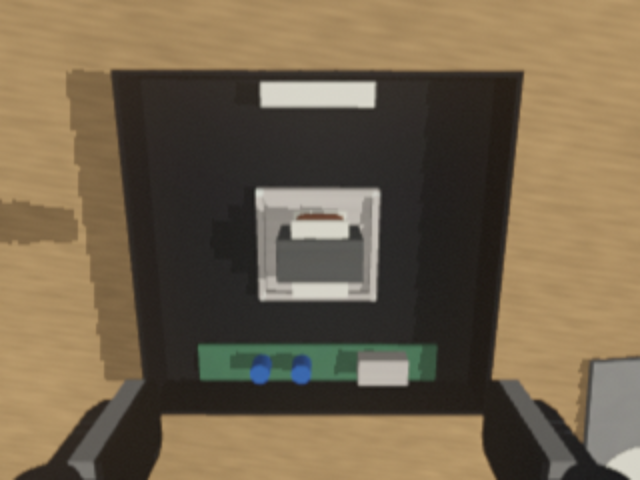

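The transformer sits flat in the seat, centred within 1.5 mm and square within 0.1°: core at (320,255) inside the rim (258–380, 188–300). Next, the canister.

>>> servo_tool(
  motion=[
    [[-0.6,4.7,0,8.2,-1],[-1.2,9.5,0,16.4,-1],[-1.9,14.3,0,24.6,-1],[-2.5,19,0,32.8,-1],[-3.1,23.8,0,41,-1]],
  ],
)

```text
time_s: 26.3
eef_pos: [0.4804, -0.0587, 0.2086]
eef_rot: [-0.002, 0.271, 0.963, 0.0]
wrist_force: [1.0, 0.8, -0.2]
opening: 0.999
grasp_force: 0.0
```

>>> servo_tool(
  motion=[
    [[2.6,4,0,8.2,-1],[5.3,8,0,16.4,-1],[8,12,0,24.6,-1],[10.6,16,0,32.8,-1],[13.3,20,0,41,-1]],
  ],
)

```text
time_s: 26.8
eef_pos: [0.4715, 0.1572, 0.2087]
eef_rot: [-0.001, 0.564, 0.826, -0.001]
wrist_force: [1.8, 0.2, 0.3]
opening: 1.003
grasp_force: 0.0
```

>>> servo_tool(
  motion=[
    [[4,1,0,8,-1],[8,2.2,0,17,-1],[9.2,2.5,0,17,-1],[9.2,2.5,0,17,-1],[9.2,2.5,0,17,-1]],
  ],
)

```text
time_s: 27.3
eef_pos: [0.4612, 0.2501, 0.2089]
eef_rot: [-0.001, 0.677, 0.736, -0.001]
wrist_force: [0.3, -0.6, 0.1]
opening: 0.999
grasp_force: 0.0
```

Run:
```python
from h import *
c=wrist('w4'); o=ctrl.get_obs(); print(o['eef_pos'],o['eef_rot'],o['q'])
P=cloud(c).reshape(-1,3)
for n,x,y,r,z0,z1 in [('can',.4687,.36,.035,.09,.106),('bottle cap',.4658,.2038,.03,.098,.118),('cstr top',.472,.2827,.035,.086,.097)]:
    m=(np.hypot(P[:,0]-x,P[:,1]-y)<r)&(P[:,2]>z0)&(P[:,2]<z1);Q=P[m];print(n,len(Q),np.percentile(Q[:,2],[5,50,95]) if len(Q) else '',cv2.minAreaRect((Q[:,:2]*1000).astype(np.float32)) if len(Q) else '')
```

```text
[0.46157954 0.24959109 0.20919106] [-4.15950668e-04  6.77712245e-01  7.35326351e-01 -1.04752275e-03] [ 2.69508376e-01  1.18548694e-01  1.77752053e+00 -4.22428255e-04
  1.24774175e+00  1.88141669e-01]
can 4053 [0.09889146 0.10030884 0.10163045] ((466.95574951171875, 361.544189453125), (51.02226638793945, 50.86959457397461), 3.52758526802063)
bottle cap 724 [0.10091405 0.10950738 0.11055816] ((464.7123718261719, 205.282958984375), (26.08548927307129, 25.10135841369629), 64.34867095947266)
cstr top 1880 [0.09076798 0.09265233 0.09385244] ((471.3511962890625, 282.98199462890625), (46.0572624206543, 46.205543518066406), 0.06204761937260628)
```

>>> servo_tool(
  motion=[
    [[3.2,1.3,1,4.7,-1],[3.2,1.3,4,4.7,-1],[3.2,1.3,6,4.7,-1],[3.2,1.3,6,4.7,-1],[3.2,1.3,6,4.7,-1]],
  ],
)

```text
time_s: 27.85
eef_pos: [0.4726, 0.2822, 0.1503]
eef_rot: [-0.0, 0.708, 0.706, -0.001]
wrist_force: [-0.4, 0.4, 0.7]
opening: 1.0
grasp_force: 0.0
```

>>> servo_tool(
  motion=[
    [[0,0,0,0,-1],[0,0,0,0,-1]],
  ],
)

```text
time_s: 28.05
eef_pos: [0.4734, 0.2832, 0.1518]
eef_rot: [0.001, 0.708, 0.707, 0.001]
wrist_force: [0.2, -0.0, -0.4]
opening: 1.002
grasp_force: 0.0
```

>>> servo_tool(
  motion=[
    [[0,-0.1,4,0,-1],[0,-0.1,6.5,0,-1],[0,-0.1,7.6,0,-1],[0,-0.1,7.6,0,-1],[0,-0.1,7.6,0,-1]],
  ],
)

```text
time_s: 28.55
eef_pos: [0.4724, 0.2836, 0.0756]
eef_rot: [0.0, 0.707, 0.707, 0.001]
wrist_force: [-0.1, 0.5, 0.9]
opening: 1.002
grasp_force: 0.0
```

>>> servo_tool(
  motion=[
    [[0,0,0,0,-1],[0,0,0,0,1],[0,0,0,0,1],[0,0,0,0,1],[0,0,0,0,1]],
  ],
)

```text
time_s: 29.05
eef_pos: [0.4718, 0.2835, 0.075]
eef_rot: [0.0, 0.707, 0.707, 0.0]
wrist_force: [-1.2, 0.2, 5.3]
opening: 0.528
grasp_force: 62.7
```

>>> servo_tool(
  motion=[
    [[0,0,0,0,1],[0,0,0,0,1]],
  ],
)

```text
time_s: 29.25
eef_pos: [0.4718, 0.2835, 0.075]
eef_rot: [0.0, 0.707, 0.707, 0.0]
wrist_force: [-1.9, -0.5, 6.2]
opening: 0.532
grasp_force: 62.7
```

>>> servo_tool(
  motion=[
    [[0,0,-2,0,1],[0,0,-5,0,1],[0,0,-9,0,1],[0,0,-13,0,1],[-2,1,-13.5,0,1]],
  ],
)

```text
time_s: 29.75
eef_pos: [0.483, 0.2655, 0.2144]
eef_rot: [0.001, 0.706, 0.708, 0.004]
wrist_force: [1.0, -1.5, -3.7]
opening: 0.532
grasp_force: 63.0
```

>>> servo_tool(
  motion=[
    [[-3.5,1.6,0,-1,1],[-7.5,3.4,0,-3,1],[-11.5,5.2,0,-5,1],[-15.5,7.1,0,-7,1],[-19.5,9,0,-8.9,1]],
  ],
)

```text
time_s: 30.25
eef_pos: [0.5709, 0.0666, 0.2082]
eef_rot: [-0.001, 0.65, 0.76, -0.001]
wrist_force: [1.0, 1.3, -4.5]
opening: 0.529
grasp_force: 62.9
```

>>> servo_tool(
  motion=[
    [[-3.5,1,0,0,1],[-7,1.9,0,0,1],[-10,2.8,0,0,1],[-12,3.2,0,0,1],[-12,3.2,0,0,1]],
  ],
)

```text
time_s: 30.75
eef_pos: [0.6214, -0.048, 0.2083]
eef_rot: [-0.0, 0.652, 0.759, -0.001]
wrist_force: [0.4, 0.8, -4.4]
opening: 0.536
grasp_force: 62.9
```

>>> servo_tool(
  motion=[
    [[0,0,0,0,1],[0,0,0,0,1],[0,0,0,0,1]],
  ],
)

```text
time_s: 31.05
eef_pos: [0.6208, -0.0442, 0.2092]
eef_rot: [-0.0, 0.65, 0.76, -0.0]
wrist_force: [-0.7, -0.8, -4.4]
opening: 0.535
grasp_force: 62.9
```

>>> servo_tool(
  motion=[
    [[-0.6,0.3,2,0,1],[-0.6,0.3,6,0,1],[-0.6,0.3,10,0,1],[-0.6,0.3,11.5,0,1],[-0.6,0.3,11.5,0,1]],
  ],
)

```text
time_s: 31.55
eef_pos: [0.623, -0.0497, 0.0917]
eef_rot: [-0.003, 0.65, 0.76, -0.001]
wrist_force: [-1.0, -1.5, -3.4]
opening: 0.534
grasp_force: 62.6
```

>>> servo_tool(
  motion=[
    [[0,0,0,0,1],[0,0,0,0,1],[0,0,0,0,1]],
  ],
)

```text
time_s: 31.85
eef_pos: [0.6267, -0.0513, 0.0968]
eef_rot: [0.002, 0.65, 0.76, 0.001]
wrist_force: [0.4, -0.2, -3.6]
opening: 0.533
grasp_force: 62.6
```

>>> servo_tool(
  motion=[
    [[0.15,-0.2,0.7,0,1],[0.15,-0.2,1.2,0,1],[0.15,-0.2,1.4,0,1],[0.15,-0.2,1.4,0,1],[0.15,-0.2,1.4,0,1]],
  ],
)

```text
time_s: 32.35
eef_pos: [0.6229, -0.0498, 0.0802]
eef_rot: [-0.0, 0.651, 0.759, -0.0]
wrist_force: [-0.9, -0.7, -3.7]
opening: 0.529
grasp_force: 62.8
```

>>> servo_tool(
  motion=[
    [[0,0,0,0,1],[0,0,0,0,1]],
  ],
)

```text
time_s: 32.55
eef_pos: [0.6231, -0.0498, 0.0805]
eef_rot: [0.0, 0.651, 0.759, 0.0]
wrist_force: [0.4, -0.3, -4.1]
opening: 0.53
grasp_force: 62.8
```

>>> servo_tool(
  motion=[
    [[0,0.15,0.1,0,1],[0,0.15,0.2,0,1],[0,0.15,0.25,0,1],[0,0.15,0.3,0,1],[0,0.15,0.3,0,1]],
  ],
)

```text
time_s: 33.05
eef_pos: [0.6246, -0.0496, 0.0781]
eef_rot: [0.0, 0.65, 0.76, 0.0]
wrist_force: [-2.3, 0.4, 5.4]
opening: 0.528
grasp_force: 63.8
```

>>> servo_tool(
  motion=[
    [[0,0,0,0,-1],[0,0,0,0,-1],[0,0,0,0,-1],[0,0,0,0,-1]],
  ],
)

```text
time_s: 33.45
eef_pos: [0.6245, -0.0496, 0.0773]
eef_rot: [0.0, 0.651, 0.759, 0.0]
wrist_force: [0.5, -0.6, 0.5]
opening: 1.0
grasp_force: 0.0
```

>>> servo_tool(
  motion=[
    [[0,0,-4,0,-1],[0,0,-9,0,-1],[0,0,-13,0,-1],[4.4,-1.9,-13,4,-1],[8.8,-3.8,-13,8.9,-1]],
  ],
)

```text
time_s: 33.95
eef_pos: [0.5742, 0.0313, 0.2094]
eef_rot: [0.002, 0.709, 0.705, 0.001]
wrist_force: [0.6, 1.9, -1.0]
opening: 0.999
grasp_force: 0.0
```

>>> servo_tool(
  motion=[
    [[4,-2.3,0,0,-1],[8,-4.6,0,0,-1],[12,-6.9,0,0,-1],[16,-9,0,0,-1],[19.6,-11,0,0,-1]],
  ],
)

```text
time_s: 34.45
eef_pos: [0.4624, 0.2293, 0.2076]
eef_rot: [0.0, 0.707, 0.707, 0.0]
wrist_force: [0.1, 0.3, 0.2]
opening: 1.0
grasp_force: 0.0
```

>>> servo_tool(
  motion=[
    [[0,0,2,0,-1],[0,0,4,0,-1],[0,0,4,0,-1],[0,0,4,0,-1]],
  ],
)

```text
time_s: 34.85
eef_pos: [0.4635, 0.2276, 0.1675]
eef_rot: [-0.0, 0.708, 0.707, -0.0]
wrist_force: [-0.5, -0.7, 0.7]
opening: 1.0
grasp_force: 0.0
```

>>> servo_tool(
  motion=[
    [[-2.4,0.2,0,0,-1],[-2.4,0.2,1,0,-1],[-2.4,0.2,3,0,-1],[-2.4,0.2,3,0,-1],[-2.4,0.2,3,0,-1]],
  ],
)

```text
time_s: 35.35
eef_pos: [0.4656, 0.2038, 0.1376]
eef_rot: [-0.0, 0.708, 0.707, -0.0]
wrist_force: [-0.0, 0.2, -0.5]
opening: 1.0
grasp_force: 0.0
```

>>> servo_tool(
  motion=[
    [[0,0,0,0,-1],[0,0,0,0,-1]],
  ],
)

```text
time_s: 35.55
eef_pos: [0.4662, 0.204, 0.1383]
eef_rot: [0.0, 0.707, 0.707, 0.001]
wrist_force: [0.0, -0.6, -0.3]
opening: 0.998
grasp_force: 0.0
```

>>> servo_tool(
  motion=[
    [[0,0,4,0,-1],[0,0,6,0,-1],[0,0,7,0,-1],[0,0,7,0,-1],[0,0,7,0,-1]],
  ],
)

```text
time_s: 36.05
eef_pos: [0.4663, 0.2039, 0.0683]
eef_rot: [0.0, 0.707, 0.707, 0.001]
wrist_force: [0.5, 1.1, -0.6]
opening: 1.002
grasp_force: 0.0
```

>>> servo_tool(
  motion=[
    [[0,0,0,0,-1],[0,0,0,0,1],[0,0,0,0,1],[0,0,0,0,1],[0,0,0,0,1]],
  ],
)

```text
time_s: 36.55
eef_pos: [0.4659, 0.2038, 0.0682]
eef_rot: [0.0, 0.707, 0.707, 0.0]
wrist_force: [-2.6, -0.6, 6.7]
opening: 0.594
grasp_force: 61.9
```

>>> servo_tool(
  motion=[
    [[0,0,0,0,1],[0,0,0,0,1]],
  ],
)

```text
time_s: 36.75
eef_pos: [0.4659, 0.2038, 0.0682]
eef_rot: [0.0, 0.707, 0.707, 0.0]
wrist_force: [-2.3, -0.9, 6.5]
opening: 0.593
grasp_force: 61.9
```

>>> servo_tool(
  motion=[
    [[0,0,-2,0,1],[0,0,-5,0,1],[0,0,-9,-8,1],[-2,0.8,-10,-16,1],[-5,2.1,-10,-24,1]],
  ],
)

```text
time_s: 37.25
eef_pos: [0.4874, 0.1544, 0.1699]
eef_rot: [0.002, 0.541, 0.841, 0.001]
wrist_force: [-0.9, -0.2, -3.3]
opening: 0.591
grasp_force: 63.5
```

Run:
```python
from h import *
o=ctrl.get_obs();q=o['eef_rot'];R=Ro.from_quat([q[1],q[2],q[3],q[0]]).as_matrix()
print(o['eef_pos'],np.degrees(np.arctan2(R[1,1],R[0,1])),R.T@(np.array([.5526,-.0043,.165])-o['eef_pos'])*100)
```

```text
[0.48742906 0.15444606 0.16985344] 24.437682864951018 [-17.14803528  -0.63620093   0.50133103]
```

>>> servo_tool(
  motion=[
    [[-4,-0.2,0,-8,1],[-8,-0.3,0,-16,1],[-12,-0.4,0,-24,1],[-15.5,-0.5,0,-32,1],[-17,-0.6,0,-32,1]],
  ],
)

```text
time_s: 37.75
eef_pos: [0.5507, -0.0071, 0.1671]
eef_rot: [0.0, 0.293, 0.956, -0.0]
wrist_force: [-0.6, -0.9, -2.8]
opening: 0.591
grasp_force: 63.5
```

>>> servo_tool(
  motion=[
    [[0,0,0,0,1],[0,0,2,0,1],[0,0,5,0,1],[0,0,7.5,0,1],[0,0,7.5,0,1]],
  ],
)

```text
time_s: 38.25
eef_pos: [0.546, -0.002, 0.0884]
eef_rot: [-0.004, 0.293, 0.956, -0.0]
wrist_force: [-1.8, 0.1, -2.3]
opening: 0.59
grasp_force: 63.4
```

>>> servo_tool(
  motion=[
    [[0,0,0,0,1],[0,0,0,0,1],[0,0,0,0,1]],
  ],
)

```text
time_s: 38.55
eef_pos: [0.5511, -0.0041, 0.0941]
eef_rot: [0.001, 0.293, 0.956, 0.0]
wrist_force: [-0.8, 0.4, -3.7]
opening: 0.592
grasp_force: 63.5
```

```bash
cat > to.py <<'E'
from h import *
import sys
t=np.array([float(v) for v in sys.argv[1:4]])
o=ctrl.get_obs();q=o['eef_rot'];R=Ro.from_quat([q[1],q[2],q[3],q[0]]).as_matrix()
print(o['eef_pos'],'yaw',np.degrees(np.arctan2(R[1,1],R[0,1])),'shift cm',np.round(R.T@(t-o['eef_pos'])*100,2))
E
python3 to.py .5526 -.0043 .0712
```

```text
[ 0.55112116 -0.00407385  0.09407384] yaw 55.941161186841185 shift cm [-0.13  0.06  2.29]
```

>>> servo_tool(
  motion=[
    [[-0.1,0.05,0.8,0,1],[-0.1,0.05,1.4,0,1],[-0.1,0.05,1.8,0,1],[-0.1,0.05,1.8,0,1],[-0.1,0.05,1.8,0,1]],
  ],
)

```text
time_s: 39.05
eef_pos: [0.5509, -0.0043, 0.074]
eef_rot: [-0.0, 0.293, 0.956, -0.0]
wrist_force: [0.1, 0.1, -3.9]
opening: 0.594
grasp_force: 63.6
```

```bash
python3 to.py .5526 -.0043 .0712
```

```text
[ 0.55089902 -0.00431163  0.07403315] yaw 55.93552934948447 shift cm [-0.14  0.1   0.28]
```

>>> servo_tool(
  motion=[
    [[-0.15,0.1,0.1,0,1],[-0.15,0.1,0.2,0,1],[-0.15,0.1,0.25,0,1],[-0.15,0.1,0.3,0,1],[-0.15,0.1,0.3,0,1]],
  ],
)

```text
time_s: 39.55
eef_pos: [0.5529, -0.0043, 0.0714]
eef_rot: [0.0, 0.293, 0.956, -0.0]
wrist_force: [0.5, 0.5, -3.0]
opening: 0.594
grasp_force: 63.7
```

>>> servo_tool(
  motion=[
    [[0,0,0.05,0,1],[0,0,0.1,0,1],[0,0,0.1,0,1]],
  ],
)

```text
time_s: 39.85
eef_pos: [0.5531, -0.0044, 0.0713]
eef_rot: [0.0, 0.293, 0.956, -0.0]
wrist_force: [-2.9, 0.1, 6.1]
opening: 0.588
grasp_force: 64.6
```

>>> servo_tool(
  motion=[
    [[0,0,0,0,-1],[0,0,0,0,-1],[0,0,0,0,-1],[0,0,0,0,-1]],
  ],
)

```text
time_s: 40.25
eef_pos: [0.5529, -0.0043, 0.0703]
eef_rot: [0.0, 0.293, 0.956, 0.0]
wrist_force: [-0.7, -0.8, -0.8]
opening: 1.001
grasp_force: 0.0
```

>>> servo_tool(
  motion=[
    [[0,0,-4,0,-1],[0,0,-9,0,-1],[0,0,-13.5,8,-1],[0,0,-13.5,16,-1],[0,0,-13.5,24,-1]],
  ],
)

```text
time_s: 40.75
eef_pos: [0.5541, -0.0045, 0.2077]
eef_rot: [0.002, 0.488, 0.873, 0.001]
wrist_force: [0.1, 0.2, -0.7]
opening: 0.997
grasp_force: 0.0
```

```bash
python3 to.py .468 .360 .2
```

```text
[ 0.55409299 -0.0045385   0.2077198 ] yaw 31.61729483292584 shift cm [35.56 11.78  0.7 ]
```

>>> servo_tool(
  motion=[
    [[4,1.3,0,8,-1],[8,2.6,0,16,-1],[12,4,0,24,-1],[16,5.3,0,31.8,-1],[20,6.6,0,31.8,-1]],
  ],
)

```text
time_s: 41.25
eef_pos: [0.5025, 0.2018, 0.2054]
eef_rot: [0.0, 0.708, 0.706, 0.0]
wrist_force: [0.3, 0.4, -0.1]
opening: 0.997
grasp_force: 0.0
```

>>> servo_tool(
  motion=[
    [[4,-1,0,0,-1],[8,-2,0,0,-1],[12,-3,0,0,-1],[15.5,-3.7,0,0,-1],[15.5,-3.7,2,0,-1]],
  ],
)

```text
time_s: 41.75
eef_pos: [0.466, 0.3601, 0.188]
eef_rot: [0.0, 0.705, 0.71, 0.003]
wrist_force: [1.0, -0.4, -0.0]
opening: 0.998
grasp_force: 0.0
```

>>> servo_tool(
  motion=[
    [[0,0,2,0,-1],[0,0,3,0,-1],[0,0,3,0,-1],[0,0,3,0,-1]],
  ],
)

```text
time_s: 42.15
eef_pos: [0.4661, 0.3551, 0.1557]
eef_rot: [0.0, 0.706, 0.708, 0.0]
wrist_force: [0.6, -0.1, 0.7]
opening: 0.995
grasp_force: 0.0
```

```bash
python3 to.py .468 .360 .0745
```

```text
[0.46608753 0.35508827 0.15574816] yaw 0.11071524864852583 shift cm [0.49 0.19 8.12]
```

>>> servo_tool(
  motion=[
    [[0.4,0.2,2,0,-1],[0.4,0.2,5,0,-1],[0.4,0.2,7.5,0,-1],[0.4,0.2,8,0,-1],[0.4,0.2,8,0,-1]],
  ],
)

```text
time_s: 42.65
eef_pos: [0.4679, 0.359, 0.0756]
eef_rot: [-0.0, 0.706, 0.708, -0.0]
wrist_force: [0.2, 0.7, 0.4]
opening: 1.005
grasp_force: 0.0
```

>>> servo_tool(
  motion=[
    [[0,0,0,0,-1],[0,0,0,0,-1]],
  ],
)

```text
time_s: 42.85
eef_pos: [0.469, 0.3598, 0.0773]
eef_rot: [0.001, 0.706, 0.708, 0.002]
wrist_force: [-0.2, -0.1, 0.3]
opening: 1.0
grasp_force: 0.0
```

>>> servo_tool(
  motion=[
    [[0,0,0,0,1],[0,0,0,0,1],[0,0,0,0,1],[0,0,0,0,1],[0,0,0,0,1]],
  ],
)

```text
time_s: 43.35
eef_pos: [0.4679, 0.3594, 0.0762]
eef_rot: [0.0, 0.706, 0.708, 0.0]
wrist_force: [-2.4, -0.9, 6.8]
opening: 0.597
grasp_force: 61.8
```

>>> servo_tool(
  motion=[
    [[0,0,-2,0,1],[0,0,-5,0,1],[0,0,-8.5,0,1],[-2,0.8,-10,-2,1],[-6,2.5,-10,-4,1]],
  ],
)

```text
time_s: 43.85
eef_pos: [0.4935, 0.3014, 0.1782]
eef_rot: [0.001, 0.679, 0.734, 0.003]
wrist_force: [1.5, -0.2, -3.2]
opening: 0.596
grasp_force: 63.3
```

>>> servo_tool(
  motion=[
    [[-4,1.5,0,-2,1],[-8,3,0,-4,1],[-12,4.5,0,-6,1],[-16,6,0,-9,1],[-19,7,0,-9,1]],
  ],
)

```text
time_s: 44.35
eef_pos: [0.5768, 0.1123, 0.1747]
eef_rot: [-0.0, 0.621, 0.783, -0.0]
wrist_force: [0.6, 0.8, -3.4]
opening: 0.597
grasp_force: 63.3
```

>>> servo_tool(
  motion=[
    [[0,0,0,0,1],[0,0,0,0,1],[0,0,0,0,1]],
  ],
)

```text
time_s: 44.65
eef_pos: [0.5755, 0.1156, 0.1747]
eef_rot: [-0.001, 0.621, 0.784, -0.0]
wrist_force: [-0.6, 0.3, -3.1]
opening: 0.594
grasp_force: 63.2
```

```bash
python3 to.py .5938 .0667 .0792
```

```text
[0.57552595 0.11558653 0.17465718] yaw 13.164944043752525 shift cm [-5.18  0.68  9.54]
```

>>> servo_tool(
  motion=[
    [[-2.5,0.3,0,0,1],[-5.0,0.7,1,0,1],[-5.1,0.7,4,0,1],[-5.1,0.7,7,0,1],[-5.1,0.7,7.5,0,1]],
  ],
)

```text
time_s: 45.15
eef_pos: [0.5912, 0.0682, 0.0962]
eef_rot: [-0.003, 0.621, 0.784, -0.002]
wrist_force: [-0.1, -0.3, -2.3]
opening: 0.597
grasp_force: 63.5
```

>>> servo_tool(
  motion=[
    [[0,0,0,0,1],[0,0,0,0,1],[0,0,0,0,1]],
  ],
)

```text
time_s: 45.45
eef_pos: [0.5961, 0.0672, 0.1023]
eef_rot: [0.001, 0.621, 0.784, 0.001]
wrist_force: [0.6, -0.2, -3.4]
opening: 0.594
grasp_force: 63.5
```

```bash
python3 to.py .5938 .0667 .0792
```

```text
[0.59608485 0.0671734  0.10234126] yaw 13.18705365652057 shift cm [ 0.01 -0.24  2.31]
```

>>> servo_tool(
  motion=[
    [[0,-0.2,0.8,0,1],[0,-0.2,1.4,0,1],[0,-0.2,1.8,0,1],[0,-0.2,1.8,0,1],[0,-0.2,1.8,0,1]],
  ],
)

```text
time_s: 45.95
eef_pos: [0.5927, 0.0663, 0.0821]
eef_rot: [-0.0, 0.622, 0.783, -0.0]
wrist_force: [0.5, -0.4, -3.5]
opening: 0.598
grasp_force: 63.5
```

```bash
python3 to.py .5938 .0667 .0792
```

```text
[0.59272055 0.06627892 0.08206122] yaw 13.133919661204013 shift cm [0.02 0.11 0.29]
```

>>> servo_tool(
  motion=[
    [[0,0.1,0.1,0,1],[0,0.1,0.2,0,1],[0,0.1,0.25,0,1],[0,0.1,0.3,0,1],[0,0.1,0.3,0,1]],
  ],
)

```text
time_s: 46.45
eef_pos: [0.5938, 0.0665, 0.0794]
eef_rot: [0.0, 0.622, 0.783, 0.0]
wrist_force: [-0.1, 0.0, -2.8]
opening: 0.595
grasp_force: 63.5
```

>>> servo_tool(
  motion=[
    [[0,0,0.05,0,1],[0,0,0.1,0,1],[0,0,0.1,0,1]],
  ],
)

```text
time_s: 46.75
eef_pos: [0.5939, 0.0665, 0.0792]
eef_rot: [0.0, 0.622, 0.783, -0.0]
wrist_force: [-4.0, -0.1, 4.7]
opening: 0.592
grasp_force: 64.0
```

>>> servo_tool(
  motion=[
    [[0,0,0,0,-1],[0,0,0,0,-1],[0,0,0,0,-1],[0,0,0,0,-1]],
  ],
)

```text
time_s: 47.15
eef_pos: [0.5939, 0.0665, 0.0783]
eef_rot: [0.0, 0.622, 0.783, 0.0]
wrist_force: [-0.3, 0.1, -0.7]
opening: 1.0
grasp_force: 0.0
```

>>> servo_tool(
  motion=[
    [[0,0,-4,0,-1],[0,0,-9,0,-1],[0,0,-14,0,-1],[-4,0,-18,6,-1],[-6.5,-1.2,-18,13,-1]],
  ],
)

```text
time_s: 47.65
eef_pos: [0.6005, -0.0003, 0.2652]
eef_rot: [0.005, 0.707, 0.707, 0.003]
wrist_force: [0.8, -0.8, -0.1]
opening: 1.003
grasp_force: 0.0
```

>>> servo_tool(
  motion=[
    [[0,0,0,0,-1],[0,0,0,0,-1],[0,0,0,0,-1]],
  ],
)

```text
time_s: 47.95
eef_pos: [0.5964, 0.0012, 0.2573]
eef_rot: [-0.001, 0.706, 0.708, -0.0]
wrist_force: [0.2, -1.2, -1.2]
opening: 0.997
grasp_force: 0.0
```

Run:
```python
from h import *
W=wrist('w5'); o=ctrl.get_obs(); print(o['eef_pos'],o['time_s']); A=snap('scene','s1')
Z=load('w0');Y=load('s0')
for n,cs in(('before',(Z,Y)),('after',(W,A))):
  for c in cs:
    P=cloud(c).reshape(-1,3)
    for name,x,y,r,z0,z1 in [('can',.595,.068,.04,.096,.106),('bottle cap',.552,-.006,.03,.104,.118),('cstr top',.622,-.052,.045,.088,.098)]:
        Q=P[(np.hypot(P[:,0]-x,P[:,1]-y)<r)&(P[:,2]>z0)&(P[:,2]<z1)]
        R=cv2.minAreaRect((Q[:,:2]*1000).astype(np.float32));print(n,name,np.round(R[0],1),np.round(R[1],1),round(R[2],1))
```

```text
[0.59638405 0.00147053 0.25722861] 48.0
before can [593.3  68.5] [50.7 51.2] 46.1
before bottle cap [552.2  -3.3] [25. 25.] 89.5
before cstr top [624.1 -49.7] [46.1 46. ] 8.9
before can [592.8  69.3] [51.8 49.7] 56.0
before bottle cap [551.9  -2.2] [26.1 24.5] 76.7
before cstr top [623.  -47.9] [46.9 44.5] 7.8
after can [592.9  69. ] [50.6 50.7] 89.2
after bottle cap [553.1  -3.3] [25.1 25.1] 68.1
after cstr top [624.5 -49.5] [46.  46.1] 9.1
after can [592.4  68.9] [52.3 49.7] 68.2
after bottle cap [553.   -2.5] [24.5 23.1] 57.4
after cstr top [623.4 -48.6] [46.2 46.4] 7.8
```

View pics/w5.png

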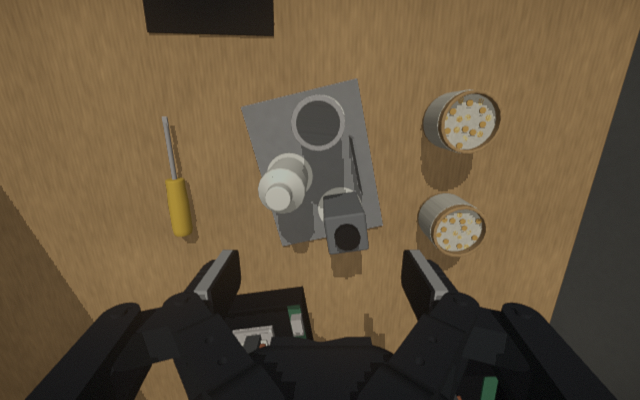

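View pics/s1.png

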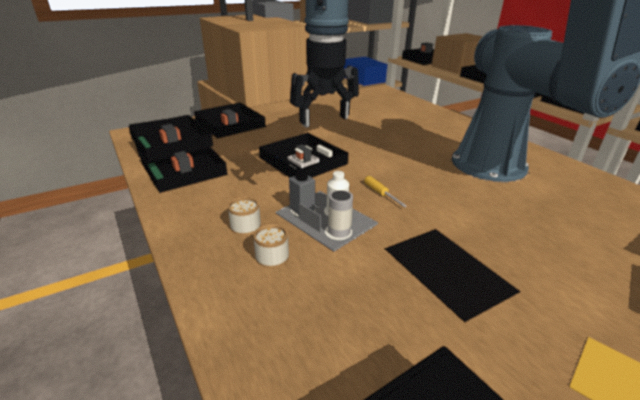

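The can (341,213), bottle (338,185) and canister (302,195) stand upright within about 1 mm of where they started. The transformer is in the seat at (303,153), and the pots and screwdriver are unmoved.

```bash
python3 -c "
from bench import ctrl
print(ctrl.hand_in())"
```

```text
the job is handed in; nothing more can be done
None
```

The job is handed in at 48 s: the transformer is flat and square in the seat, within about 1.5 mm of centre, all three containers are back upright within about 1 mm of their starting places, and the pots and screwdriver were left alone.

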